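Find the loose terminal bolt and hold its cover open

ROBOT

A 7-joint arm with a two-finger parallel gripper is mounted at the origin on the work surface; the furniture and walls round the work are solid. World frame = base frame: x ahead of the robot, y to its left, z up, the work surface at z = 0. Lengths are in m, angles in degrees, forces in N, time in s.
With the tool pointing down it reaches from about 0.425 to 0.875 m from the base axis. Payload 4.7 kg.
Tool frame: the origin (TCP) lies midway between the tips of the shut fingers; the grasp point (between the pads) lies 19 mm behind it; z points along the fingers, y is the line along which they close (so a half turn about z gives the same grasp; the last joint's range is limited). The gripper opens to 87 mm and grips with 3 to 60 N. Pads are 19 mm wide; open, the fingers measure 117 mm over their backs; the gripper's body (75 mm by 190 mm) begins 51 mm behind the grasp point.
Start: joints at [-73.161, 18.392, -4.016, 83.108, 1.295, 78.541, -3.26], TCP at [0.18, 0.625, 0.223] pointing down, gripper open.
Joint ranges: [-163.93, 163.93], [-17.29, 119.83], [-79.2, 71.16], [3.27, 140.29], [-89.18, 269.18], [5.43, 117.66], [-154.24, 154.24]. Speed limits (degrees/s): [147.25, 147.25, 180, 180, 180, 180, 180].

INTERFACE

Orientations are given as [roll, pitch, yaw] about the fixed x, y, z axes, in that order (R = Rz(yaw) Ry(pitch) Rx(roll)).
In Python, from cell import env, viewer, boxes_of, masks_of gives the robot as it stands. The module is installed in compiled form; this text tells all that it offers.
- The arm moves only by the tool apply_moves, never from a script. Its argument "moves" is a list of rows, each a list of 7 numbers: the shift along the tool's x, y, z scaled (see below), then the turn, a rotation vector about the tool's x, y, z scaled (see below), then the opening, from 0 (shut) to 1 (fully open). A call has 1 to 20 rows; each row is the pose to reach, as a shift and turn from the pose commanded when the call began, along the tool's axes at that moment; what a row does not reach only later rows make up. The controller multiplies each number of a shift by 0.2 m and each number of a turn by 1.5 rad. A row lasts 1/10 s, in which the tool goes at most 50 mm and 8.59 degrees, less where a joint would pass 70% of its speed; a pose out of reach is approached as far as the arm can. A call with a number of a shift or a turn outside -1 to 1 is refused whole. A call with a gripper value outside its range is refused whole. The fingers move at their own pace and stop on an object; "grip_force" is the grip in N (left out, the last holds). Time passes only in rows, so rows that repeat a pose let the fingers close. It gives the time, the measured TCP pose, the force, the opening and the grip force at its end, in the units of the state.
- env.get_obs(): the state, without advancing time (a new reading comes with each control period).
- viewer.read_camera(name): name is "scene" or "top" or "wrist"; returns the picture (384x512x3 uint8, red, green, blue); there is no depth.
- viewer.get_calibration(name): a dict with "fov_y" (degrees; the focal length in pixels is half the picture's height over the tangent of half this angle, whatever the lens; pixels are square), "cx", "cy" (the principal point, pixels), "k1" (the pictures are not rectified: a ray, as slopes to the right and down, at radius r is drawn at 1 + k1 r^2 times it, then the intrinsics apply), "position" and "orientation" of the camera in the world. Camera axes: x right, y up, looking along -z (the intrinsics and any distortion apply to the point x, -y, -z); pixel columns grow to the right and rows downward; lengths in m; the calibration is good to about 2 mm. A picture is of the moment at which its call begins: read the wrist's pose just before it. get_calibration takes no time and is no camera call; for the wrist camera it gives the pose at the moment of the call.
- env.sign_off(): hands the job in; it is judged then, once.
Trained networks look in the newest picture that a camera, given by its name, has taken for a name from the list of things; names that differ only in an ending like _2 or _b are one class to them, and where a whole thing is asked for, a point or a joint stands for the part that bears it (a point fixed in the world has none). Each returns a list of dicts, best first, with "conf" (0 to 1); they miss things now and then, are a little off and sometimes report something else, mostly with a low value. They report only what shows in the picture. A call takes as long as a camera call.
- boxes_of(camera, target): "location" ([column, row] in pixels, amid what is visible of it).
- masks_of(camera, target): "pixels" (384x512 bool, what is visible of it) and "location" ([column, row] in pixels, amid what is visible of it).
The state is a dict: "time_s": time; "qpos": joint angles; "joint_velocities": joint speeds; "effort": joint torques, N m; "tool_pos": TCP position; "tool_rot": TCP orientation; "force": force on the tool from outside, world axes, zero at the start; "wrist_torque": the same for the moment, N m; "grip_width": finger opening in m; "grasp_force": force on a finger pad.
Only numpy, scipy, OpenCV 4.12 (cv2) and the standard library are available. Lean on these libraries where they do the work, as an engineer would, in place of code of your own. Each camera call takes 0.05 s, during which the arm holds its last target. There are 200 camera calls.

TASK

One of the three terminal bolts on the power panel has worked loose: tap the bolt heads from above until you find the one that sinks. Then take the red bar of that terminal's yellow cover, lift the cover until it stands upright, and finish while still holding it open with the fingers, as its spring would shut it. Keep the other two covers shut and do not push the things standing around out of place.

Things in the scene. Friction and masses are not known exactly. Their poses are not given: they have to be found in the camera images.
- panel: aluminium mounting plate 150 x 290 x 12 mm lying fixed on the desk, turned up to 0.3 rad; origin on the desk below the middle of the row of terminals, y along the row, z up
- terminal_a: plastic-black terminal block, 64 x 60 x 34 mm (along its x, y, z), fixed on the panel, carrying a bolt and a hinged cover; the three look alike and stand in a row along their y, 88 mm apart, a at the robot's left, b in the middle, c at the right. Origin: centre of its underside, z up, 12 mm above the desk; -x points to the front, roughly to the robot.
- terminal_b: plastic-black terminal block, 64 x 60 x 34 mm (along its x, y, z), fixed on the panel, carrying a bolt and a hinged cover; the three look alike and stand in a row along their y, 88 mm apart, a at the robot's left, b in the middle, c at the right. Origin: centre of its underside, z up, 12 mm above the desk; -x points to the front, roughly to the robot.
- terminal_c: plastic-black terminal block, 64 x 60 x 34 mm (along its x, y, z), fixed on the panel, carrying a bolt and a hinged cover; the three look alike and stand in a row along their y, 88 mm apart, a at the robot's left, b in the middle, c at the right. Origin: centre of its underside, z up, 12 mm above the desk; -x points to the front, roughly to the robot.
- bolt_a: steel hex bolt, head 20 mm across, of terminal a, standing upright in the round 30 mm window of the cover. Origin: centre of the head's flat top, 58 mm above the terminal's origin, 13 mm above the top of the shut cover. Two of the three bolts are tight and do not yield; the loose one (a different one from start to start) sinks 4 mm under a push of about 2 N from above and stays down. Until then they look the same.
- bolt_b: steel hex bolt, head 20 mm across, of terminal b, standing upright in the round 30 mm window of the cover. Origin: centre of the head's flat top, 58 mm above the terminal's origin, 13 mm above the top of the shut cover. Two of the three bolts are tight and do not yield; the loose one (a different one from start to start) sinks 4 mm under a push of about 2 N from above and stays down. Until then they look the same.
- bolt_c: steel hex bolt, head 20 mm across, of terminal c, standing upright in the round 30 mm window of the cover. Origin: centre of the head's flat top, 58 mm above the terminal's origin, 13 mm above the top of the shut cover. Two of the three bolts are tight and do not yield; the loose one (a different one from start to start) sinks 4 mm under a push of about 2 N from above and stays down. Until then they look the same.
- cover_a (a joint): yellow window cover with red grip bar of terminal a, hinged at the far edge: rad, 0 = shut and level, grows as the bar is raised, 1.57 = standing upright, stop at 2.1. A spring (0.05 N m shut, 0.09 N m upright; about 1 N at the bar) shuts it whenever it is let go.
- hinge_a (a point): middle of the hinge axis of cover a: 30 mm in +x and 42 mm in z from the terminal's origin; the axis runs along the terminal's y
- bar_a (a point): middle of the red grip bar of cover a: a round bar 10 mm thick, 62 mm long, parallel to the hinge axis and 100 mm from it, 51 mm above the desk when shut. It sticks out in front of the block on two thin side arms 50 mm apart (clear space between them); between bar and cover plate there is a 36 mm gap for a finger, and 34 mm of free height below the bar, down to the panel or desk. The bar can turn between the finger pads as the cover swings.
- cover_b (a joint): yellow window cover with red grip bar of terminal b, hinged at the far edge: rad, 0 = shut and level, grows as the bar is raised, 1.57 = standing upright, stop at 2.1. A spring (0.05 N m shut, 0.09 N m upright; about 1 N at the bar) shuts it whenever it is let go.
- hinge_b (a point): middle of the hinge axis of cover b: 30 mm in +x and 42 mm in z from the terminal's origin; the axis runs along the terminal's y
- bar_b (a point): middle of the red grip bar of cover b: a round bar 10 mm thick, 62 mm long, parallel to the hinge axis and 100 mm from it, 51 mm above the desk when shut. It sticks out in front of the block on two thin side arms 50 mm apart (clear space between them); between bar and cover plate there is a 36 mm gap for a finger, and 34 mm of free height below the bar, down to the panel or desk. The bar can turn between the finger pads as the cover swings.
- cover_c (a joint): yellow window cover with red grip bar of terminal c, hinged at the far edge: rad, 0 = shut and level, grows as the bar is raised, 1.57 = standing upright, stop at 2.1. A spring (0.05 N m shut, 0.09 N m upright; about 1 N at the bar) shuts it whenever it is let go.
- hinge_c (a point): middle of the hinge axis of cover c: 30 mm in +x and 42 mm in z from the terminal's origin; the axis runs along the terminal's y
- bar_c (a point): middle of the red grip bar of cover c: a round bar 10 mm thick, 62 mm long, parallel to the hinge axis and 100 mm from it, 51 mm above the desk when shut. It sticks out in front of the block on two thin side arms 50 mm apart (clear space between them); between bar and cover plate there is a 36 mm gap for a finger, and 34 mm of free height below the bar, down to the panel or desk. The bar can turn between the finger pads as the cover swings.
- flux_jar_1: white jar with teal label, 40 mm across, 52 mm high; loose bystander; origin at the centre of its underside, on the desk
- solder_spool: solder reel with green flanges, 37 mm across, 62 mm high; loose bystander; origin at the centre of its underside, on the desk
- component_tester: black hand-held tester 52 x 68 x 20 mm; loose bystander; origin at the centre of its underside, on the desk
- pocket_meter: small red meter 92 x 58 x 39 mm; loose bystander; origin at the centre of its underside, on the desk
- tweezers_black: black tweezers, 114 mm long; loose bystander; origin at the centre of its underside, on the desk
- blue_torch_1: short blue torch 25 x 43 x 25 mm; loose bystander; origin at the centre of its underside, on the desk

How it is judged (in metres and radians):
On the way, in this order (a step that is already met when the one before it is completed fails the run):
1. the loose bolt has been tapped and has sunk by more than 2.5 mm (distance of any of bolt_a, bolt_b, bolt_c from where it was at the start of the episode above 0.0025 m), for 0.1 s.
2. the sunken bolt's cover is held upright by the fingers (((distance of bolt_a from where it was at the start of the episode above 0.0025 m and value of joint cover_a between 1.22 and 1.92 rad and contact force between the fingers and terminal_a above 0.2 N) or (distance of bolt_b from where it was at the start of the episode above 0.0025 m and value of joint cover_b between 1.22 and 1.92 rad and contact force between the fingers and terminal_b above 0.2 N) or (distance of bolt_c from where it was at the start of the episode above 0.0025 m and value of joint cover_c between 1.22 and 1.92 rad and contact force between the fingers and terminal_c above 0.2 N))), for 0.4 s.
At the end, for the whole second after the job is handed in: The cover of the loose bolt stands upright within 20 degrees (joint 1.22 to 1.92 rad), still, with the fingers touching and holding it (more than 0.2 N); the other two covers are shut (under 0.2 rad) (((distance of bolt_a from where it was at the start of the episode above 0.0025 m and value of joint cover_a between 1.22 and 1.92 rad and contact force between the fingers and terminal_a above 0.2 N and velocity of joint cover_a between -0.15 and 0.15 rad/s and value of joint each of cover_b, cover_c below 0.2 rad) or (distance of bolt_b from where it was at the start of the episode above 0.0025 m and value of joint cover_b between 1.22 and 1.92 rad and contact force between the fingers and terminal_b above 0.2 N and velocity of joint cover_b between -0.15 and 0.15 rad/s and value of joint each of cover_a, cover_c below 0.2 rad) or (distance of bolt_c from where it was at the start of the episode above 0.0025 m and value of joint cover_c between 1.22 and 1.92 rad and contact force between the fingers and terminal_c above 0.2 N and velocity of joint cover_c between -0.15 and 0.15 rad/s and value of joint each of cover_a, cover_b below 0.2 rad))); the arm keeps its last pose, push and grip.
It fails at once if a cover is lifted by more than 0.3 rad though its bolt has not sunk ((value of joint cover_a above 0.3 rad and not (distance of bolt_a from where it was at the start of the episode above 0.0025 m)) or (value of joint cover_b above 0.3 rad and not (distance of bolt_b from where it was at the start of the episode above 0.0025 m)) or (value of joint cover_c above 0.3 rad and not (distance of bolt_c from where it was at the start of the episode above 0.0025 m))).
It fails at once if a bystander is pushed more than 3 cm from its place (distance of any of flux_jar_1, solder_spool, component_tester, pocket_meter, tweezers_black, blue_torch_1 from where it was at the start of the episode above 0.03 m).
It also fails if it takes over 45 s, if anything falls off the work surface, if the arm or the gripper's body presses on something with over 40 N, if the wrist force passes 120 N, or if a joint passes its speed limit or range.

## Working session

There is one attempt and no reset: what is moved stays moved. The work goes in short steps, Python scripts to look and compute and a tool call to move; the robot and the scene stay as the last step left them, time stands still between calls to the robot, and variables do not carry over. Pictures are saved under pics/ and viewed, at most 10 in all, crops included, and the job is handed in when it is done.

Besides the shell and the picture viewer there is one more tool, called after ">>>" as name(argument=value, ...) on one line, values as JSON. apply_moves: Moves the arm, as the interface text tells. Shifts and turns lie within -1 to 1; 1 stands for 0.2 m of shift or 1.5 rad of turn. Its arguments: {"type":"object","properties":{"moves":{"type":"array","items":{"type":"array","items":{"type":"number","minimum":-1,"maximum":1}}},"grip_force":{"type":"number"}},"required":["moves"]}

```bash
mkdir -p pics; cat > h.py <<'E'
import numpy as np, cv2
from scipy.spatial.transform import Rotation as R
from cell import env, viewer, boxes_of, masks_of
def K(c):
    f=192/np.tan(np.radians(c['fov_y'])/2); return f
def Rc(c):
    o=np.array(c['orientation'],float)
    return R.from_euler('xyz',o,degrees=True).as_matrix() if o.size==3 else (o if o.shape==(3,3) else R.from_quat(o).as_matrix())
def ray(c,uv):
    f=K(c); d=(np.array(uv,float)-[c['cx'],c['cy']])/f
    s=d.copy()
    for _ in range(30): s=d/(1+c['k1']*(s@s))
    return Rc(c)@np.array([s[0],-s[1],-1.])
def onz(c,uv,z):
    v=ray(c,uv); p=np.array(c['position']); return p+v*(z-p[2])/v[2]
def proj(c,P):
    q=Rc(c).T@(np.array(P)-c['position']); s=np.array([q[0],-q[1]])/-q[2]
    return s*(1+c['k1']*(s@s))*K(c)+[c['cx'],c['cy']]
def save(n,img): cv2.imwrite('pics/'+n+'.png',img[:,:,::-1])
E
python3 - <<'E'
from h import *
for n in ['top','scene']:
    i=viewer.read_camera(n); save(n,i); c=viewer.get_calibration(n); print(n,c)
    for t in ['bolt_a','bar_a','terminal_a']:
        for b in boxes_of(n,t):
            z={'bolt_a':.07,'bar_a':.051,'terminal_a':.05}[t]
            print(t,round(b['conf'],2),np.round(b['location']),np.round(onz(c,b['location'],z),3))
o=env.get_obs(); print(o['time_s'],o['tool_pos'],o['tool_rot'],o['grip_width'])
E
```

```text
top {'fov_y': 56.350246518963694, 'cx': 253.19810205923056, 'cy': 191.39005847739338, 'k1': -0.06100971940825959, 'position': array([0.37774851, 0.06537853, 0.92571103]), 'orientation': array([  9.42607003,   0.32810283, -91.02370874])}
bolt_a 0.48 [285. 176.] [ 0.555 -0.01   0.07 ]
bolt_a 0.44 [210. 168.] [0.581 0.172 0.07 ]
bar_a 0.85 [213. 174.] [0.568 0.168 0.051]
bar_a 0.79 [247. 185.] [0.54  0.084 0.051]
bar_a 0.69 [283. 182.] [ 0.545 -0.006  0.051]
terminal_a 0.88 [249. 176.] [0.562 0.078 0.05 ]
terminal_a 0.8 [212. 175.] [0.566 0.169 0.05 ]
terminal_a 0.75 [285. 182.] [ 0.546 -0.012  0.05 ]
scene {'fov_y': 42.72164928591435, 'cx': 258.6265728685391, 'cy': 189.01926756556577, 'k1': -0.0608138633878661, 'position': array([-0.06316071, -0.64932692,  1.24812524]), 'orientation': array([ 37.31778784,  -0.32778598, -39.8254408 ])}
bar_a 0.73 [248. 161.] [0.573 0.156 0.051]
bar_a 0.6 [273. 200.] [ 0.535 -0.012  0.051]
bar_a 0.57 [256. 172.] [0.563 0.104 0.051]
terminal_a 0.71 [245. 161.] [0.564 0.162 0.05 ]
terminal_a 0.71 [275. 126.] [0.742 0.22  0.05 ]
terminal_a 0.58 [262. 183.] [0.551 0.06  0.05 ]
terminal_a 0.57 [276. 198.] [ 0.545 -0.014  0.05 ]
terminal_a 0.45 [245. 156.] [0.577 0.179 0.05 ]
0.4 [0.17950295 0.62466585 0.22243222] [-1.79989212e+02  1.39099262e-03  1.63970534e+02] 0.08684599001250298
```

```bash
python3 - <<'E'
import cv2
i=cv2.imread('pics/top.png')[100:290,130:390]
cv2.imwrite('pics/top_c.png',cv2.resize(i,(780,570),interpolation=cv2.INTER_CUBIC))
E
```

```text
(no output)
```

View pics/top_c.png

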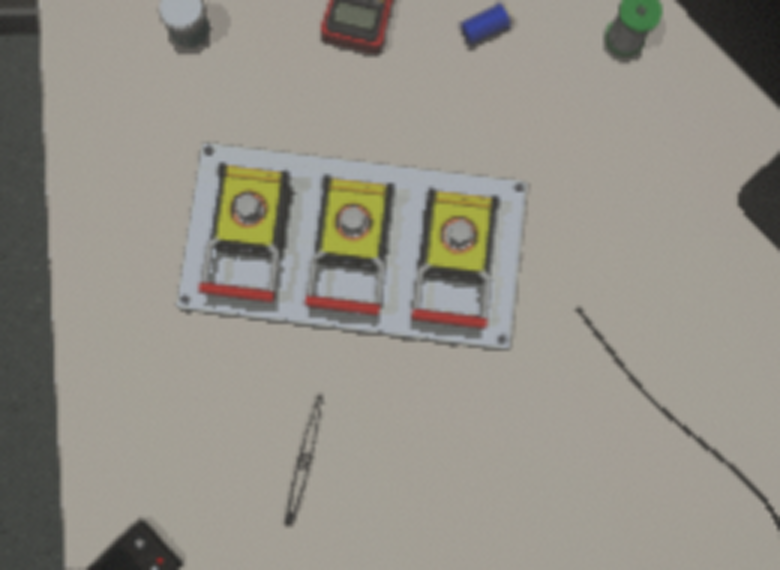

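View pics/scene.png

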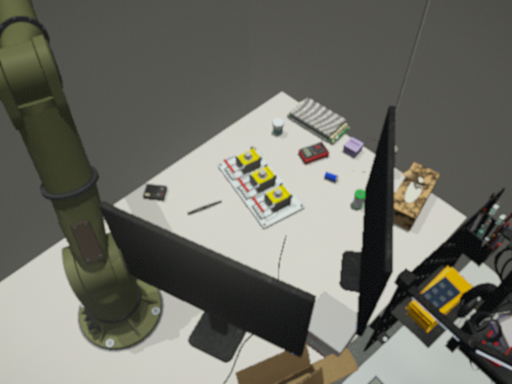

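```bash
python3 - <<'E'
from h import *
c=viewer.get_calibration('top')
B=[onz(c,p,.070)[:2] for p in [(212.7,169.3),(247.7,173.7),(283,177.7)]]
G=[onz(c,p,.051)[:2] for p in [(209.3,197.7),(244.7,202),(280,206.3)]]
print(np.round(B,4),np.round(G,4))
for X in(B,G):
    d=X[0]-X[2]; print(np.linalg.norm(d),np.degrees(np.arctan2(-d[0],d[1])))
print(np.linalg.norm(np.array(B)-G,axis=1))
s=viewer.get_calibration('scene')
for n,p in dict(base=(120,310),stand=(205,348),stand2=(350,270),tester=(155,192)).items(): print(n,np.round(onz(s,p,0),3))
P=np.r_[np.mean(B,0),.07]; print(proj(s,P))
# monitor: upper edge ends at assumed heights
for z in(.3,.4,.5): print(z,np.round(onz(s,(105,205),z),2),np.round(onz(s,(313,292),z),2))
E
```

```text
[[ 0.5766  0.1659]
 [ 0.5639  0.0804]
 [ 0.5523 -0.0054]] [[0.5093 0.1765]
 [0.497  0.0892]
 [0.4847 0.0026]]
0.1730721681911596 -8.061816607636391
0.17562059025051854 -8.05396359043174
[0.06812866 0.06751459 0.06811343]
base [-0.001 -0.     0.   ]
stand [ 0.115 -0.231  0.   ]
stand2 [ 0.567 -0.312  0.   ]
tester [0.29  0.278 0.   ]
[261.15548936 172.57052507]
0.3 [0.09 0.1  0.3 ] [ 0.32 -0.38  0.3 ]
0.4 [0.08 0.02 0.4 ] [ 0.28 -0.41  0.4 ]
0.5 [ 0.06 -0.06  0.5 ] [ 0.24 -0.44  0.5 ]
```

>>> apply_moves(moves=[[-1,-0.65,0,0,0,0.36,0],[-1,-0.65,0,0,0,0.36,0],[-1,-0.65,0,0,0,0.36,0],[-1,-0.65,0,0,0,0.36,0],[-1,-0.65,0,0,0,0.36,0],[-1,-0.65,0,0,0,0.36,0],[-1,-0.65,0,0,0,0.36,0]], grip_force=20)

```text
time_s: 1.1
tool_pos: [0.3365, 0.4441, 0.2229]
tool_rot: [180.0, -0.0, 132.9]
force: [-0.1, 0.5, -1.2]
grip_width: 0.039
grasp_force: 0.0
```

>>> apply_moves(moves=[[-0.92,-0.03,0,0,0,0.3,0],[-0.92,-0.03,0,0,0,0.3,0],[-0.92,-0.03,0,0,0,0.3,0],[-0.92,-0.03,0,0,0,0.3,0],[-0.92,-0.03,0,0,0,0.3,0]])

```text
time_s: 1.6
tool_pos: [0.4602, 0.3023, 0.2228]
tool_rot: [179.9, 0.1, 106.9]
force: [0.3, 0.7, -0.1]
grip_width: 0.0028
grasp_force: 0.0
```

>>> apply_moves(moves=[[-0.826,0.36,0.3,0,0,0.291,0],[-0.826,0.36,0.3,0,0,0.291,0],[-0.826,0.36,0.3,0,0,0.291,0],[-0.826,0.36,0.3,0,0,0.291,0],[-0.826,0.36,0.3,0,0,0.291,0],[-0.826,0.36,0.3,0,0,0.291,0]])

```text
time_s: 2.2
tool_pos: [0.5742, 0.1713, 0.1618]
tool_rot: [-179.9, -0.0, 82.3]
force: [-0.0, 0.8, -0.0]
grip_width: 0.0
grasp_force: 0.0
```

```bash
python3 - <<'E'
from h import *
c=viewer.get_calibration('wrist'); i=viewer.read_camera('wrist'); o=env.get_obs()
print(o['time_s'],o['tool_pos'],o['tool_rot'],o['force'],c)
for P in [(.5763,.1675,.07),(.564,.0804,.07),(.5516,-.0067,.07),(.5093,.1765,.051)]:
    p=proj(c,P); print(np.round(p)); cv2.circle(i,tuple(int(x) for x in p),4,(255,0,255),1)
for t in ['bolt_a','bar_a']:
    for b in boxes_of('wrist',t): print(t,round(b['conf'],2),np.round(b['location'],1),np.round(onz(c,b['location'],.07 if t[1]=='o' else .051),4))
save('w1',i)
E
```

```text
2.25 [0.57393489 0.17258574 0.16225142] [-1.79934398e+02 -6.09105525e-02  8.24423949e+01] [0.4937893  0.48704851 0.53176046] {'fov_y': 67.88277594588976, 'cx': 263.00081261338744, 'cy': 189.69160240917813, 'k1': 0.023096518624743132, 'position': array([0.58479261, 0.24727667, 0.32431042]), 'orientation': array([-16.30907873,   0.11357739,  -7.64723544])}
[266. 196.]
[265. 278.]
[264. 348.]
[198. 190.]
bolt_a 0.52 [270.1 195.2] [0.5803 0.1674 0.07  ]
bar_a 0.82 [254.7 189.5] [0.5654 0.1694 0.051 ]
```

View pics/w1.png

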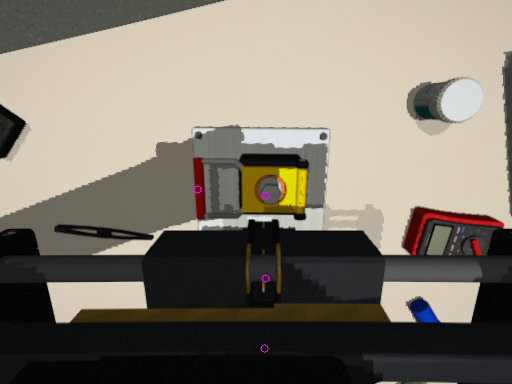

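>>> apply_moves(moves=[[-0.02,0.025,0.21,0,0,0,0],[-0.02,0.025,0.41,0,0,0,0],[-0.02,0.025,0.41,0,0,0,0],[-0.02,0.025,0.41,0,0,0,0]])

```text
time_s: 2.75
tool_pos: [0.5786, 0.1665, 0.0811]
tool_rot: [-180.0, -0.0, 82.4]
force: [-0.7, -0.6, 1.2]
grip_width: 0.0005
grasp_force: 0.0
```

>>> apply_moves(moves=[[0,0,0.03,0,0,0,0],[0,0,0.05,0,0,0,0],[0,0,0.06,0,0,0,0],[0,0,0.065,0,0,0,0],[0,0,0.065,0,0,0,0]])

```text
time_s: 3.25
tool_pos: [0.5795, 0.1651, 0.068]
tool_rot: [180.0, -0.0, 82.2]
force: [0.8, 0.4, 0.7]
grip_width: 0.0004
grasp_force: 0.3
```

>>> apply_moves(moves=[[0,0,0.005,0,0,0,0],[0,0,0.01,0,0,0,0],[0,0,0.01,0,0,0,0]])

```text
time_s: 3.55
tool_pos: [0.5795, 0.1651, 0.0665]
tool_rot: [180.0, -0.0, 82.2]
force: [-1.3, -0.9, 5.1]
grip_width: 0.0007
grasp_force: 2.5
```

>>> apply_moves(moves=[[0,0,-0.1,0,0,0,0],[-0.22,0,-0.1,0,0,0,0],[-0.43,0,-0.1,0,0,0,0],[-0.43,0,-0.05,0,0,0,0],[-0.43,0,-0.02,0,0,0,0],[-0.43,0,-0.02,0,0,0,0]])

```text
time_s: 4.15
tool_pos: [0.5677, 0.0785, 0.0701]
tool_rot: [-180.0, 0.1, 82.2]
force: [-1.8, -3.9, 5.9]
grip_width: 0.0005
grasp_force: 3.0
```

>>> apply_moves(moves=[[0,0,0.005,0,0,0,0],[0,0,0.01,0,0,0,0],[0,0,0.01,0,0,0,0]])

```text
time_s: 4.45
tool_pos: [0.5678, 0.0786, 0.0698]
tool_rot: [-180.0, 0.1, 82.3]
force: [-6.8, -5.9, 18.5]
grip_width: 0.0007
grasp_force: 9.0
```

>>> apply_moves(moves=[[0,0,-0.1,0,0,0,0],[-0.22,0,-0.1,0,0,0,0],[-0.44,0,-0.1,0,0,0,0],[-0.44,0,-0.05,0,0,0,0],[-0.44,0,-0.01,0,0,0,0],[-0.44,0,0,0,0,0,0],[-0.44,0,0,0,0,0,0]])

```text
time_s: 5.15
tool_pos: [0.5558, -0.0076, 0.0697]
tool_rot: [-179.9, 0.1, 82.3]
force: [-8.3, -4.9, 21.0]
grip_width: 0.0004
grasp_force: 10.7
```

>>> apply_moves(moves=[[0,0,-0.25,0,0,0,0],[0.22,-0.1,-0.3,0,0,0,0.36],[0.44,-0.2,-0.3,0,0,0,0.36],[0.66,-0.3,-0.3,0,0,0,0.36],[0.888,-0.352,-0.3,0,0,0,0.36],[0.888,-0.352,-0.3,0,0,0,0.36],[0.888,-0.352,-0.3,0,0,0,0.36],[0.888,-0.352,-0.3,0,0,0,0.36]])

```text
time_s: 5.95
tool_pos: [0.5097, 0.178, 0.127]
tool_rot: [-180.0, 0.1, 82.3]
force: [-0.1, -0.1, 0.3]
grip_width: 0.0311
grasp_force: 0.0
```

```bash
python3 - <<'E'
from h import *
c=viewer.get_calibration('wrist'); i=viewer.read_camera('wrist'); o=env.get_obs()
print(o['time_s'],o['tool_pos'],o['tool_rot'],o['force'],o['grip_width'])
bar=(.510,.178,.051)
p=proj(c,bar); print(p)
hsv=cv2.cvtColor(i,cv2.COLOR_RGB2HSV); m=((hsv[...,0]<8)|(hsv[...,0]>172))&(hsv[...,1]>150)&(hsv[...,2]>60)
n,l,st,ce=cv2.connectedComponentsWithStats(m.astype(np.uint8))
for k in range(1,n):
    if st[k,4]>60: print(st[k],np.round(onz(c,ce[k],.051),4))
cv2.circle(i,tuple(int(x) for x in p),4,(255,0,255),1); save('w2',i)
E
```

```text
6.0 [0.50992606 0.17724317 0.12712942] [-1.79973359e+02  4.70761469e-02  8.21864558e+01] [-0.14672163 -0.38136101 -0.30492866] 0.031058978753149183
[263.43265753 197.11565908]
[260 163  11  69 683] [0.5116 0.178  0.051 ]
[479 217  33  38 345] [0.711  0.1193 0.051 ]
[260 281  10  27 247] [0.4974 0.08   0.051 ]
```

View pics/w2.png

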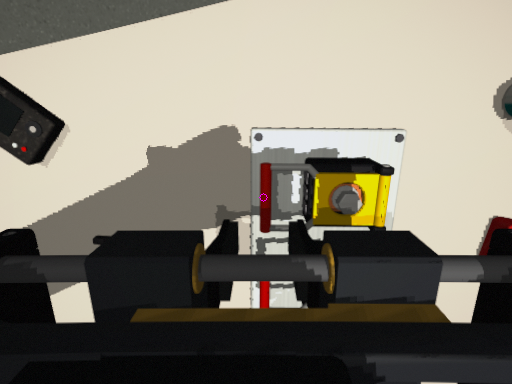

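>>> apply_moves(moves=[[0,0.008,0.15,0,0,0,0.36],[0,0.008,0.3,0,0,0,0.36],[0,0.008,0.47,0,0,0,0.36],[0,0.008,0.47,0,0,0,0.36],[0,0.008,0.47,0,0,0,0.36],[0,0.008,0.47,0,0,0,0],[0,0.008,0.47,0,0,0,0],[0,0.008,0.47,0,0,0,0],[0,0.008,0.47,0,0,0,0],[0,0.008,0.47,0,0,0,0]], grip_force=10)

```text
time_s: 7.0
tool_pos: [0.5116, 0.1782, 0.0342]
tool_rot: [180.0, -0.0, 82.2]
force: [-1.4, 0.5, 3.3]
grip_width: 0.0095
grasp_force: 10.0
```

>>> apply_moves(moves=[[0,0.002,-0.065,0,0,0,0],[0,0.013,-0.13,0,0,0,0],[0,0.032,-0.192,0,0,0,0],[0,0.06,-0.252,0,0,0,0],[0,0.094,-0.307,0,0,0,0],[0,0.136,-0.358,0,0,0,0],[0,0.136,-0.358,0,0,0,0]])

```text
time_s: 7.7
tool_pos: [0.538, 0.1742, 0.1073]
tool_rot: [-179.8, -0.0, 82.2]
force: [-7.8, -0.1, 4.8]
grip_width: 0.0093
grasp_force: 10.0
```

>>> apply_moves(moves=[[0,0.044,-0.048,0,0,0,0],[0,0.098,-0.087,0,0,0,0],[0,0.157,-0.118,0,0,0,0],[0,0.219,-0.141,0,0,0,0],[0,0.284,-0.156,0,0,0,0],[0,0.349,-0.163,0,0,0,0],[0,0.349,-0.163,0,0,0,0],[0,0.349,-0.163,0,0,0,0]])

```text
time_s: 8.5
tool_pos: [0.6085, 0.164, 0.1389]
tool_rot: [179.9, 0.0, 82.2]
force: [-1.2, -0.7, 5.6]
grip_width: 0.0099
grasp_force: 10.0
```

```bash
python3 - <<'E'
from h import *
i=viewer.read_camera('wrist'); o=env.get_obs()
print(o['time_s'],o['tool_pos'],o['tool_rot'],o['force'],o['grip_width'],o['grasp_force'])
s=viewer.read_camera('scene')[110:240,190:340]
save('w3',np.hstack([cv2.resize(i,(400,300)),cv2.resize(s,(346,300),interpolation=cv2.INTER_CUBIC)]))
E
```

```text
8.55 [0.60819917 0.16405198 0.138946  ] [1.79915218e+02 8.95498459e-03 8.22134124e+01] [-0.77015355 -1.03786593  5.1603143 ] 0.00973049044029314 10.00379428267479
```

View pics/w3.png

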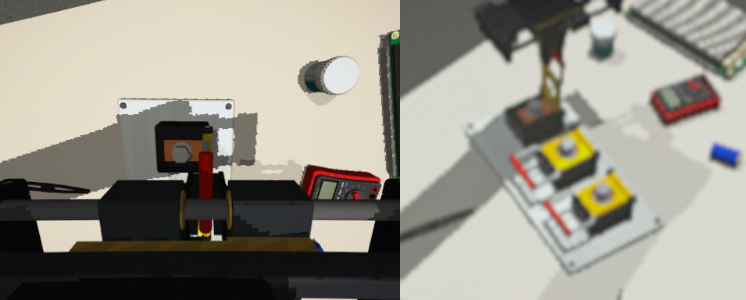

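The pictures show cover a standing upright between the fingers: the red bar is at about (205,190) in the left picture. Covers b and c are shut. I'll hold for a moment, then hand in.

>>> apply_moves(moves=[[0,0,0,0,0,0,0],[0,0,0,0,0,0,0],[0,0,0,0,0,0,0],[0,0,0,0,0,0,0],[0,0,0,0,0,0,0],[0,0,0,0,0,0,0],[0,0,0,0,0,0,0],[0,0,0,0,0,0,0]])

```text
time_s: 9.4
tool_pos: [0.6079, 0.1641, 0.1389]
tool_rot: [179.9, -0.0, 82.2]
force: [-1.3, -1.1, 6.2]
grip_width: 0.0099
grasp_force: 10.0
```

```bash
python3 -c "
from cell import env
o=env.get_obs(); print(o['time_s'],o['tool_pos'],o['grasp_force'],o['force']); print(env.sign_off())"
```

```text
9.4 [0.60785487 0.16410155 0.13894298] 10.004319101572037 [-1.32651946 -1.06517724  6.17049142]
the job is handed in; nothing more can be done
None
```

Bolt a was the loose one: the finger tips stopped about 3.5 mm lower on it than on b and c. I handed the job in at 9.4 s with cover a held upright in the fingers and covers b and c shut; no verdict was returned.

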